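# Put the microscope's loose optics back in the accessory tray

### The job

The imaging session is over: put the microscope's four loose accessories back in the white accessory tray, each in the recess made for it - the long objective in the small round one, the short objective in the large round one, the filter cube in the square one and the prism slider in the oblong one - sitting flat on the recess floor, the objectives upright with the lens up. These are optics: set them down, do not drop them. Leave the eyepiece and the power adapter standing where they are.

Things in the scene. Friction and masses are not known exactly. Their poses are not given: they have to be found in the camera images.
- long_objective: Long, high-power objective, standing upright on its thread, front lens up: silvery barrel with a black knurled band, tapering steel nose with a small lens. 56 mm tall. From the bottom: brass thread 25 mm across, 5 mm high; barrel 30 mm across up to 39 mm; nose narrowing from 27 to 14 mm. Origin: centre of its underside; z up. About 0.16 kg.
- short_objective: Short, low-power objective, standing upright on its thread, front lens up: squat silvery barrel with a black knurled band and a wide front lens. 32 mm tall. From the bottom: brass thread 30 mm across, 4 mm high; barrel 40 mm across up to 28 mm; then a bevel to 32 mm across. Origin: centre of its underside; z up. About 0.14 kg.
- filter_cube: Fluorescence filter cube: black block 40 by 40 mm, 36 mm high, with a large round green glass window in a silvery ring on top and an amber one in its -x side. Origin: centre of its underside; z up. About 0.09 kg.
- prism_slider: Prism slider lying flat: black bar 28 mm wide (y) and 18 mm high with a small round window in its top, and a silvery knurled adjusting knob, 17 mm across, on its +x end; 70 mm long (x) with the knob (bar from x = -35 to 21 mm, knob from 21 to 35 mm). Origin: under the middle of the whole length, at its underside; z up. About 0.08 kg.
- nest_small_round: The small round recess, 46 mm across. One of four mid-grey plastic inserts, 100 (x) by 80 (y) by 8 mm, fixed side by side, two by two, in the low white accessory tray (rim level with the inserts to 1 mm; tray about 214 by 174 mm, 14 mm high, fixed to the desk). Origin: centre of the insert's underside, 5 mm above the desk, straight below the centre of the recess. The recess is 5 mm deep: its black floor is 3 mm above the origin, the insert's top 8 mm above it. 
- nest_large_round: The large round recess, 64 mm across. One of four mid-grey plastic inserts, 100 (x) by 80 (y) by 8 mm, fixed side by side, two by two, in the low white accessory tray (rim level with the inserts to 1 mm; tray about 214 by 174 mm, 14 mm high, fixed to the desk). Origin: centre of the insert's underside, 5 mm above the desk, straight below the centre of the recess. The recess is 5 mm deep: its black floor is 3 mm above the origin, the insert's top 8 mm above it. 
- nest_square: The square recess, 60 by 60 mm, sides along x and y. One of four mid-grey plastic inserts, 100 (x) by 80 (y) by 8 mm, fixed side by side, two by two, in the low white accessory tray (rim level with the inserts to 1 mm; tray about 214 by 174 mm, 14 mm high, fixed to the desk). Origin: centre of the insert's underside, 5 mm above the desk, straight below the centre of the recess. The recess is 5 mm deep: its black floor is 3 mm above the origin, the insert's top 8 mm above it. 
- nest_oblong: The oblong recess, 90 (x) by 48 mm (y). One of four mid-grey plastic inserts, 100 (x) by 80 (y) by 8 mm, fixed side by side, two by two, in the low white accessory tray (rim level with the inserts to 1 mm; tray about 214 by 174 mm, 14 mm high, fixed to the desk). Origin: centre of the insert's underside, 5 mm above the desk, straight below the centre of the recess. The recess is 5 mm deep: its black floor is 3 mm above the origin, the insert's top 8 mm above it. 
- eyepiece: Eyepiece, not for the tray: stands on a 30 mm steel tube 22 mm high, above it a black head 40 mm across with a rubber eyecup and a wide lens on top; 50 mm tall. Origin: centre of its underside.
- power_adapter: Plug-in power adapter, not for the tray: plain black block 42 by 42 by 34 mm on whose top a round boss carries two upright metal pins, 54 mm tall in all. Origin: centre of its underside.

How it is judged:
At the end, for the whole second after the job is handed in: Each accessory rests flat on the floor of its own recess (within 18 mm of the recess centre horizontally, underside no more than about 3 mm above the recess floor, tilted less than 7 degrees), released and still; eyepiece and power adapter within 20 mm of where they started (horizontal distance between long_objective and nest_small_round below 0.018 m and z of long_objective in the frame of nest_small_round below 0.0062 m and angle between each of long_objective, short_objective, filter_cube, prism_slider's own z axis and vertical below 0.12 rad and linear speed of each of long_objective, short_objective, filter_cube, prism_slider below 0.02 m/s and angular speed of each of long_objective, short_objective, filter_cube, prism_slider below 0.2 rad/s and horizontal distance between short_objective and nest_large_round below 0.018 m and z of short_objective in the frame of nest_large_round below 0.0062 m and horizontal distance between filter_cube and nest_square below 0.018 m and z of filter_cube in the frame of nest_square below 0.0062 m and horizontal distance between prism_slider and nest_oblong below 0.018 m and z of prism_slider in the frame of nest_oblong below 0.0062 m and not (distance of eyepiece from where it was at the start of the episode above 0.02 m) and not (distance of power_adapter from where it was at the start of the episode above 0.02 m)); the robot touches nothing.
It fails at once if an accessory was dropped or knocked about (faster than 0.6 m/s within 40 mm of the desk) ((height (world z) of long_objective below 0.04 m and linear speed of long_objective above 0.6 m/s) or (height (world z) of short_objective below 0.04 m and linear speed of short_objective above 0.6 m/s) or (height (world z) of filter_cube below 0.04 m and linear speed of filter_cube above 0.6 m/s) or (height (world z) of prism_slider below 0.04 m and linear speed of prism_slider above 0.6 m/s)).
It fails at once if the eyepiece or the power adapter was moved by more than 20 mm (distance of any of eyepiece, power_adapter from where it was at the start of the episode above 0.02 m).
It also fails if it takes over 104 s, if anything falls off the work surface, if the arm or the gripper's body presses on something with over 40 N, if the wrist force passes 120 N, or if a joint passes its speed limit or range.

### The arm

A 6-joint arm with a two-finger parallel gripper is mounted at the origin on the work surface. World frame = base frame: x ahead of the robot, y to its left, z up, the work surface at z = 0. Lengths are in m, angles in rad, forces in N, time in s.
With the tool pointing down it reaches from about 0.225 to 0.875 m from the base axis. Payload 3.4 kg.
Tool frame: the origin (TCP) lies at the very end of the fingers, on their centre line; the grasp point (between the pads) lies 19 mm behind it; z points along the fingers, y is the direction in which the jaws open and shut (so a half turn about z gives the same grasp; the last joint's range is limited). The gripper opens to 85 mm and grips with 20 to 120 N. Pads are 22 mm wide; open, the fingers measure 114 mm over their backs; the gripper's body (76 mm by 85 mm) begins 54 mm behind the grasp point. The pads swing forward as they close: fully open they stand 13 mm farther back than shut.
Start: joints at [1.073, 0.276, 1.505, -0, 1.361, -0.121], TCP at [0.212, 0.535, 0.211] pointing down, gripper open.
Joint ranges: [-2.89, 2.89], [-0.75, 2.08], [0.22, 2.7], [-1.18, 4.32], [0.11, 2.71], [-2.7, 2.7]. Speed limits (rad/s): [2.57, 2.57, 3.14, 3.14, 3.14, 3.14].

### API

Orientations are given as a unit quaternion [w, x, y, z].
In Python, from rig import manip, viewer, job gives the robot as it stands.
- The arm moves only by the shell command python3 -m crank 'ROWS' [OPENING] [FORCE]. ROWS is JSON, a list of rows, each a list of 6 numbers: the shift along the tool's x, y, z in m, then the turn, a rotation vector about the tool's x, y, z in degrees. In form: [[dx, dy, dz, rx, ry, rz], ...]. A call has 1 to 20 rows; each row is the pose to reach, as a shift and turn from the pose measured when the call began, along the tool's axes at that moment; what a row does not reach only later rows make up. A row lasts 1/8 s, in which the tool goes at most 62.5 mm and 10.7 degrees, less where a joint would pass 70% of its speed; a pose out of reach is approached as far as the arm can. A call with a gripper value outside its range is refused whole. OPENING is the opening, from 0 (shut) to 1 (fully open), set as the call begins (- or left out, the last holds). The fingers move at their own pace and stop on an object; FORCE is the grip in N (left out, the last holds). Time passes only in rows, so rows that repeat a pose let the fingers close. It gives the time, the measured TCP pose, the force and the opening at its end, in the units of the state.
- manip.get_state(): the state, without advancing time (a new reading comes with each control period).
- viewer.get_image(name): name is "scene" or "top" or "wrist"; returns a dict with "frame" (480x640x3 uint8, blue, green, red), "range_z" (480x640 float32, m along the optical axis (not along the pixel's ray), 0 where there is no reading), "intrinsics" (3x3 intrinsics, pixels), "D" ([k1, k2, p1, p2, k3] as OpenCV has them; the pictures are not rectified), "world_from_camera" (4x4, takes a point from camera to world coordinates); the wrist camera has in their place "mount" (4x4, takes a point from camera to tool coordinates, whose origin is the TCP and whose axes are the flange's). Camera axes: x right, y up, looking along -z (the intrinsics and any distortion apply to the point x, -y, -z); pixel columns grow to the right and rows downward; lengths in m; the calibration is good to about 2 mm. A picture is of the moment at which its call begins: read the wrist's pose just before it.
- job.sign_off(): hands the job in, once; it reports no verdict.
The state is a dict: "clock": time; "qpos": joint angles; "qd": joint speeds; "effort": joint torques, N m; "position": TCP position; "ee_rot": TCP orientation; "contact_force": force on the tool from outside, world axes, zero at the start; "moment": the same for the moment, N m; "width": finger opening in m.
Only numpy, scipy, OpenCV 4.12 (cv2) and the standard library are available. Lean on these libraries where they do the work, as an engineer would, in place of code of your own. Each camera call takes 0.05 s, during which the arm holds its last target. There are 200 camera calls.

## Working session

There is one attempt and no reset: what is moved stays moved. The work goes in short steps, Python scripts to look and compute and a shell command to move; the robot and the scene stay as the last step left them, time stands still between calls to the robot, and variables do not carry over. Pictures are saved under pics/ and viewed, about 12 in all and at most 16, crops included, and the job is handed in when it is done.

```bash
mkdir -p pics
python3 - <<'E'
from rig import manip,viewer
import cv2,numpy as np
print(manip.get_state())
for n in ["scene","top"]:
    d=viewer.get_image(n); cv2.imwrite(f"pics/{n}0.png",d["frame"]); np.savez(f"{n}0.npz",**{k:np.array(v) for k,v in d.items()})
    print(n,d["intrinsics"],d["D"],d["world_from_camera"])
d=viewer.get_image("wrist");print(d["mount"],d["intrinsics"],d["D"])
E
```

```text
{'clock': 0.0, 'qpos': array([ 1.07301113e+00,  2.76582118e-01,  1.50615377e+00, -5.84599813e-06,
        1.36065388e+00, -1.20982887e-01]), 'qd': array([ 0.00110476,  0.00191795, -0.00130345, -0.00068908, -0.00056856,
        0.00097686]), 'effort': array([ 1.78546284e-04, -4.16777337e+01, -2.45799905e+01, -1.22809424e-04,
        1.11167732e-02,  8.88175123e-06]), 'position': array([0.21129897, 0.5341661 , 0.20993884]), 'ee_rot': array([-2.70863351e-04,  1.87287903e-01,  9.82304654e-01, -8.56766058e-04]), 'contact_force': array([ 0.69372535, -0.23916493, -0.79488581]), 'moment': array([ 0.03554769, -0.0054245 , -0.01713992]), 'width': 0.08541292064053789}
scene [[623.9237076    0.         321.91675349]
 [  0.         623.9237076  236.76173889]
 [  0.           0.           1.        ]] [0.0237207 0.        0.        0.        0.       ] [[ 0.17968647 -0.71393007  0.67676926  1.29364084]
 [ 0.98370803  0.12649293 -0.12774209 -0.14493568]
 [ 0.0055924   0.68869688  0.72502781  0.82916333]
 [ 0.          0.          0.          1.        ]]
top [[484.3916818    0.         313.84001133]
 [  0.         484.3916818  236.28790475]
 [  0.           0.           1.        ]] [-0.0655045  0.         0.         0.         0.       ] [[-0.0226905   0.99759064 -0.0655596   0.46909203]
 [-0.99966425 -0.02181926  0.01397495  0.01452234]
 [ 0.01251081  0.06585469  0.99775079  1.07141308]
 [ 0.          0.          0.          1.        ]]
[[ 8.49736225e-05  9.51598933e-01  3.07342582e-01  7.92002723e-02]
 [ 9.99999992e-01 -1.11093048e-04  6.74895236e-05 -1.17601039e-04]
 [ 9.83665830e-05  3.07342574e-01 -9.51598935e-01 -1.63303327e-01]
 [ 0.00000000e+00  0.00000000e+00  0.00000000e+00  1.00000000e+00]] [[402.10545081   0.         322.69651819]
 [  0.         402.10545081 242.29980384]
 [  0.           0.           1.        ]] [-0.07211034  0.          0.          0.          0.        ]
```

View pics/top0.png

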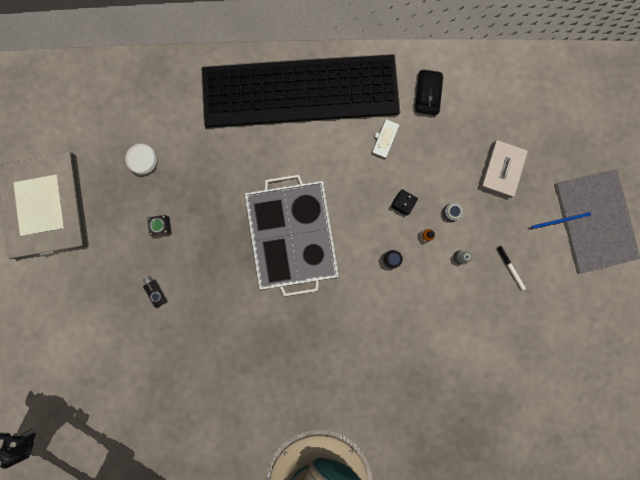

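View pics/scene0.png

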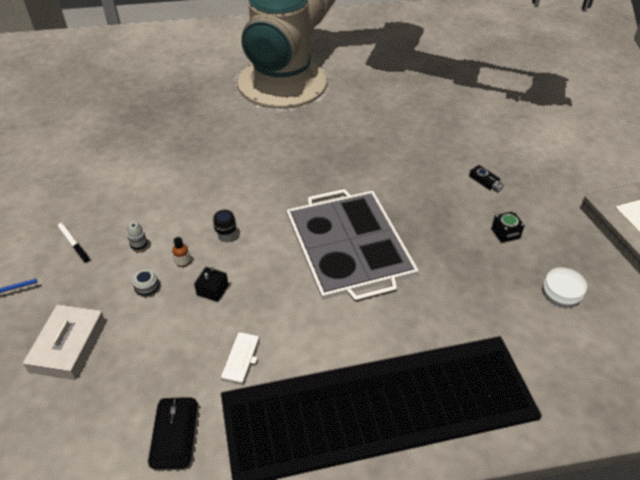

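The top view shows the tray around (292,235): square recess (270,214), large round (306,209), oblong (278,260), small round (314,254). The filter cube is at (159,225), slider (153,292), short objective (453,212) and long objective (462,257). The eyepiece (393,259), adapter (404,202) and a bottle (428,235) stand nearby.

```bash
cat > h.py <<'E'
import numpy as np,cv2
from scipy.spatial.transform import Rotation as R
def ray(K,D,T,px):
    p=cv2.undistortPoints(np.array(px,float).reshape(-1,1,2),K,D).reshape(-1,2)
    d=np.c_[p[:,0],-p[:,1],-np.ones(len(p))]
    return T[:3,3],d@T[:3,:3].T
def plane(K,D,T,px,z):
    o,d=ray(K,D,T,px); return o+d*((z-o[2])/d[:,2])[:,None]
def cloud(d):
    K,D,T=d["intrinsics"],d["D"],d["T"]
    v,u=np.mgrid[:480,:640]; o,r=ray(K,D,T,np.c_[u.ravel(),v.ravel()])
    return (o+r*d["range_z"].reshape(-1,1)).reshape(480,640,3)
def tool(s):
    q=s["ee_rot"];T=np.eye(4);T[:3,:3]=R.from_quat(np.r_[q[1:],q[0]]).as_matrix();T[:3,3]=s["position"];return T
def wrist(name=None):
    from rig import manip,viewer
    s=manip.get_state();d=viewer.get_image("wrist");d["T"]=tool(s)@d["mount"]
    if name: cv2.imwrite("pics/"+name,d["frame"])
    return s,d
def go(s,p,yaw=None):
    """tool-frame shift to world TCP p, and turn (deg) to tool-down with tool y at world angle yaw (mod 180), or level only"""
    T=tool(s);y=T[:3,1].copy();a=np.arctan2(y[1],y[0])
    if yaw is not None:
        e=(yaw-a+np.pi/2)%np.pi-np.pi/2; a+=e
    Y=np.array([np.cos(a),np.sin(a),0]);Z=np.array([0,0,-1.]);X=np.cross(Y,Z)
    r=R.from_matrix(T[:3,:3].T@np.c_[X,Y,Z]).as_rotvec(degrees=True)
    return np.round(T[:3,:3].T@(np.array(p)-T[:3,3]),4),np.round(r,2)
E
python3 - <<'E'
from h import *
seeds=dict(long=(462,257),short=(453,212),cube=(159,225),slider=(153,292),eye=(393,259),adapt=(404,202),bottle=(428,235))
d=dict(np.load("top0.npz"));d["T"]=d["world_from_camera"];P=cloud(d)
print("desk z",[np.round(P[v,u],4) for u,v in[(200,300),(400,350),(480,230)]])
m=(P[...,2]>0.009)&(d["range_z"]>0);n,L=cv2.connectedComponents(m.astype(np.uint8))
for k,(u,v) in seeds.items():
    l=L[v,u];q=P[L==l]
    if l==0: print(k,"none",P[v,u]);continue
    top=q[q[:,2]>q[:,2].max()-.006] 
    print(k,len(q),"zmax",q[:,2].max().round(4),"all c",((q.min(0)+q.max(0))/2).round(4),"ext",np.ptp(q,axis=0).round(3),"top c",top[:,:2].mean(0).round(4),
     "rect",np.round(cv2.minAreaRect((q[:,:2]*1000).astype(np.float32))[0:3][2],1),np.round(cv2.minAreaRect((q[:,:2]*1000).astype(np.float32))[1],1))
g=cv2.cvtColor(d["frame"],cv2.COLOR_BGR2GRAY)
m=(g<55).astype(np.uint8);m[:170]=0;m[300:]=0;m[:,:240]=0;m[:,345:]=0
for c in cv2.findContours(m,cv2.RETR_EXTERNAL,cv2.CHAIN_APPROX_NONE)[0]:
    if cv2.contourArea(c)<150: continue
    w=plane(d["intrinsics"],d["D"],d["T"],c.reshape(-1,2),0.010)
    r=cv2.minAreaRect((w[:,:2]*1000).astype(np.float32)); print("recess",np.round(r[0],1),np.round(r[1],1),round(r[2],1))
# scene too
d=dict(np.load("scene0.npz"));d["T"]=d["world_from_camera"];P=cloud(d)
m=(P[...,2]>0.012)&(d["range_z"]>0);n,L,st,ce=cv2.connectedComponentsWithStats(m.astype(np.uint8))
for l in range(1,n):
    if 60<st[l,4]<3000:
        q=P[L==l];print("scene",ce[l].round(),st[l,4],((q.min(0)+q.max(0))/2).round(4),q[:,2].max().round(3))
E
```

```text
desk z [array([4.044e-01, 2.533e-01, 2.000e-04]), array([ 0.2849, -0.1841,  0.0011]), array([ 0.5454, -0.3736,  0.0009])]
long 202 zmax 0.059 all c [ 0.4858 -0.3206  0.034 ] ext [0.031 0.027 0.05 ] top c [ 0.4854 -0.3211] rect 15.8 [30.2 26.4]
short 284 zmax 0.0395 all c [ 0.5853 -0.3073  0.0243] ext [0.039 0.039 0.03 ] top c [ 0.5865 -0.308 ] rect 60.6 [38.3 38.8]
cube 413 zmax 0.0434 all c [0.5688 0.3368 0.0264] ext [0.044 0.042 0.034] top c [0.5676 0.338 ] rect 7.3 [41.2 39.7]
slider 403 zmax 0.0249 all c [0.4269 0.3512 0.0171] ext [0.07  0.05  0.016] top c [0.4238 0.3499] rect 30.1 [70.4 29.7]
eye 295 zmax 0.0561 all c [ 0.4847 -0.166   0.0405] ext [0.039 0.038 0.031] top c [ 0.485  -0.1677] rect 43.5 [38.1 38.2]
adapt 420 zmax 0.0561 all c [ 0.6091 -0.1995  0.0327] ext [0.055 0.054 0.047] top c [ 0.6087 -0.1994] rect 57.4 [42.5 42.8]
bottle 164 zmax 0.0626 all c [ 0.535  -0.2459  0.0359] ext [0.027 0.026 0.053] top c [ 0.5353 -0.2473] rect 86.6 [26.  26.3]
recess [500.    2.4] [43.1 43.1] 62.2
recess [488.7  82.7] [89.  46.7] 7.9
recess [588.8  96.8] [59.7 58.8] 8.2
recess [600.
[... 170 characters left out ...]
179] 0.024
scene [619. 216.] 2729 [0.6055 0.557  0.0258] 0.04
scene [224. 223.] 530 [ 0.4877 -0.1716  0.0332] 0.054
scene [508. 225.] 645 [0.5728 0.3341 0.0265] 0.041
scene [136. 236.] 406 [ 0.4917 -0.3258  0.0357] 0.059
scene [180. 251.] 360 [ 0.5399 -0.2514  0.0368] 0.061
scene [ 81. 250.] 64 [ 0.4888 -0.4247  0.0149] 0.018
scene [210. 282.] 762 [ 0.6113 -0.204   0.034 ] 0.056
scene [565. 286.] 1272 [0.7197 0.374  0.0243] 0.037
scene [145. 281.] 510 [ 0.5888 -0.312   0.0253] 0.039
scene [ 18. 285.] 185 [ 0.5568 -0.517   0.017 ] 0.022
scene [363. 294.] 66 [0.6716 0.0451 0.014 ] 0.016
scene [239. 357.] 996 [ 0.7571 -0.1692  0.0156] 0.019
scene [173. 433.] 2860 [ 0.8637 -0.2707  0.0249] 0.038
```

Run:
```python
from h import *
from rig import manip
s=manip.get_state();print(go(s,(0.422,0.347,0.15),np.radians(120)))
```

```text
(array([-0.2648, -0.0966,  0.0602]), array([-7.000e-02, -5.000e-02, -5.159e+01]))
```

```bash
python3 -m crank '[[-0.03,-0.01,0.0,0,0,-5],[-0.08,-0.03,0.01,0,0,-14],[-0.13,-0.05,0.025,0,0,-24],[-0.18,-0.07,0.04,0,0,-34],[-0.23,-0.085,0.05,0,0,-43],[-0.265,-0.097,0.06,0,0,-51.6],[-0.265,-0.097,0.06,0,0,-51.6],[-0.265,-0.097,0.06,0,0,-51.6]]' 1
python3 - <<'E'
from h import *
s,d=wrist("w1.png");print(s["position"])
E
```

```text
clock: 1.15
position: [0.4215, 0.3467, 0.1501]
ee_rot: [-0.001, -0.258, 0.966, -0.0]
contact_force: [-0.3, -0.1, -0.3]
width: 0.0851
[0.42154151 0.34669401 0.1500992 ]
```

View pics/w1.png

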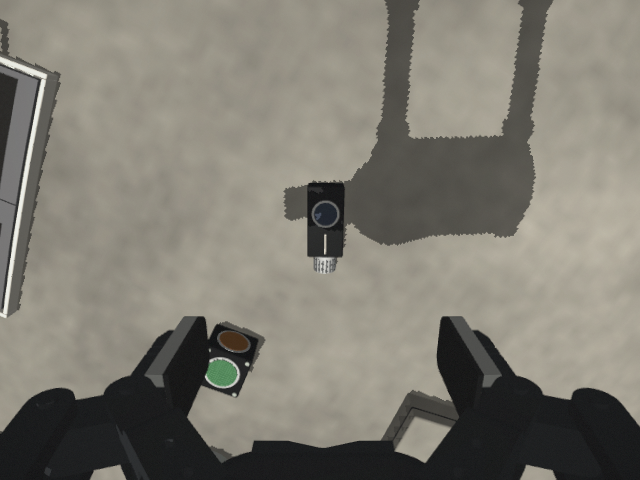

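The slider bar sits at about (326,220), lined up with the image vertical, knob at (325,265). The cube's green window is at (223,373).

```bash
cat >> h.py <<'E'
def blob(d,seed,zlo):
    P=cloud(d);m=((P[...,2]>zlo)&(d["range_z"]>0)).astype(np.uint8)
    n,L=cv2.connectedComponents(m);l=L[seed[1],seed[0]]
    if l==0: return None
    return P[L==l]
def rect(q):
    r=cv2.minAreaRect((q[:,:2]*1000).astype(np.float32));return np.round(r[0],1),np.round(r[1],1),round(r[2],1),"zmax",q[:,2].max().round(4)
E
python3 - <<'E'
from h import *
s,d=wrist()
print(rect(blob(d,(325,225),.013)))
print(plane(d["intrinsics"],d["D"],d["T"],[(308,183),(344,183),(344,256),(308,256)],.018).round(4))
print("cube ring",plane(d["intrinsics"],d["D"],d["T"],[(223,373)],.036))
b=blob(d,(240,355),.03);print("cube",None if b is None else rect(b))
q=blob(d,(325,225),.013);c=q[q[:,2]>.012];bar=c
T=tool(s);loc=(q-T[:3,3])@T[:3,:3];print("slider in tool x,y range",loc[:,:2].min(0).round(4),loc[:,:2].max(0).round(4))
print(go(s,(0.422,.347,.008),np.radians(120)))
E
```

```text
(array([427.1, 352. ]), array([70.6, 28. ]), 29.3, 'zmax', np.float64(0.0212))
[[0.4008 0.323  0.018 ]
 [0.3875 0.346  0.018 ]
 [0.4366 0.3754 0.018 ]
 [0.4507 0.3511 0.018 ]]
cube ring [[0.56883645 0.33794055 0.036     ]]
cube (array([470.9, 470.8]), array([207.3, 381.6]), 5.8, 'zmax', np.float64(0.2625))
slider in tool x,y range [-0.0428 -0.0128] [0.0278 0.0156]
(array([-0.0007, -0.0004,  0.1423]), array([-0.  , -0.08, -0.01]))
```

```bash
python3 -m crank '[[0,0.001,0.04,0,0,0],[0,0.001,0.08,0,0,0],[0,0.001,0.11,0,0,0],[0,0.001,0.13,0,0,0],[0,0.001,0.142,0,0,0],[0,0.001,0.142,0,0,0]]' 0.7
python3 -m crank '[[0,0,0,0,0,0],[0,0,0,0,0,0],[0,0,0,0,0,0],[0,0,0,0,0,0],[0,0,0,0,0,0],[0,0,0,0,0,0]]' 0.15 30
```

```text
clock: 2.0
position: [0.4199, 0.3484, 0.0082]
ee_rot: [-0.001, -0.26, 0.966, -0.0]
contact_force: [-0.3, -0.2, -1.0]
width: 0.0596
clock: 2.75
position: [0.4199, 0.3484, 0.0082]
ee_rot: [-0.001, -0.26, 0.966, -0.0]
contact_force: [-0.4, 0.1, -0.4]
width: 0.0125
```

Run:
```python
from h import *
s,d=wrist("w2.png")
```

```text
(no output)
```

View pics/w2.png

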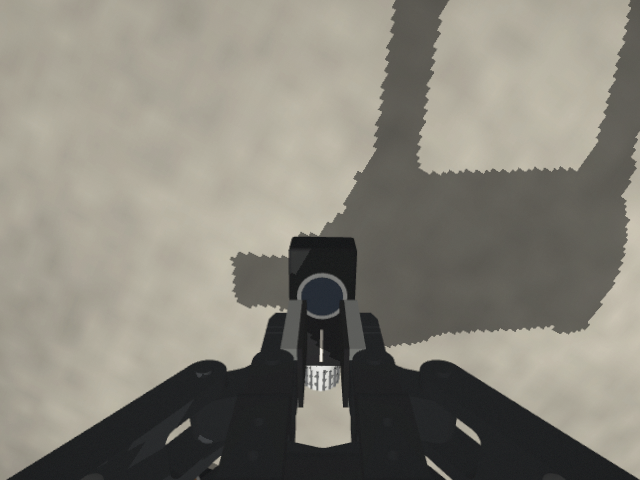

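The bar is at (289–356, 238–) with the finger tips apparently over or beside it at (302,300) and (345,300). The fingers closed to 12.5 mm, so they aren't gripping it. I'll read the depth to see where the tips are.

Run:
```python
from h import *
s,d=wrist()
P=cloud(d);T=tool(s);L=(P-T[:3,3])@T[:3,:3]
for v in (255,290,305,312,330,345,360,380):
    print(v,[(u,*(L[v,u]*1000).round().astype(int)) for u in (275,283,292,297,303,322,343,350,354,362,370)])
```

```text
255 [(275, np.int64(18), np.int64(-21), np.int64(8)), (283, np.int64(18), np.int64(-18), np.int64(7)), (292, np.int64(24), np.int64(-12), np.int64(-10)), (297, np.int64(24), np.int64(-10), np.int64(-11)), (303, np.int64(24), np.int64(-8), np.int64(-9)), (322, np.int64(24), np.int64(0), np.int64(-9)), (343, np.int64(25), np.int64(8), np.int64(-11)), (350, np.int64(24), np.int64(11), np.int64(-10)), (354, np.int64(24), np.int64(13), np.int64(-8)), (362, np.int64(18), np.int64(18), np.int64(8)), (370, np.int64(18), np.int64(22), np.int64(8))]
290 [(275, np.int64(1), np.int64(-22), np.int64(7)), (283, np.int64(0), np.int64(-18), np.int64(8)), (292, np.int64(8), np.int64(-13), np.int64(-9)), (297, np.int64(9), np.int64(-10), np.int64(-11)), (303, np.int64(9), np.int64(-8), np.int64(-11)), (322, np.int64(9), np.int64(0), np.int64(-11)), (343, np.int64(9), np.int64(9), np.int64(-10)), (350, np.int64(9), np.int64(12), np.int64(-10)), (354, np.int64(9), np.int64(13), np.int64(-10)), (362, np.int64(1), np.int64(18), np.int64(8)), (370, np.int64(1), np.int64(22), np.int64(7))]
305 [(275, np.int
[... 2590 characters left out ...]
354, np.int64(13), np.int64(9), np.int64(-66)), (362, np.int64(13), np.int64(11), np.int64(-66)), (370, np.int64(14), np.int64(13), np.int64(-67))]
380 [(275, np.int64(12), np.int64(-12), np.int64(-75)), (283, np.int64(12), np.int64(-10), np.int64(-74)), (292, np.int64(11), np.int64(-8), np.int64(-72)), (297, np.int64(-1), np.int64(-8), np.int64(-57)), (303, np.int64(-5), np.int64(-6), np.int64(-51)), (322, np.int64(-36), np.int64(0), np.int64(-10)), (343, np.int64(-1), np.int64(7), np.int64(-57)), (350, np.int64(4), np.int64(8), np.int64(-64)), (354, np.int64(12), np.int64(8), np.int64(-74)), (362, np.int64(12), np.int64(11), np.int64(-74)), (370, np.int64(12), np.int64(13), np.int64(-74))]
```

```bash
python3 - <<'E'
from h import *
s,d=wrist()
P=cloud(d);T=tool(s);L=(P-T[:3,3])@T[:3,:3]
for u in (292,297,343,350):print(u,[(v,*(L[v,u]*1000).round(1)) for v in range(296,308)])
E
python3 -m crank '[[0,0,-0.005,0,0,0],[0,0,-0.02,0,0,0],[0,0,-0.04,0,0,0],[0,0,-0.04,0,0,0],[0,0,-0.04,0,0,0]]' 0
```

```text
292 [(296, np.float64(6.0), np.float64(-12.7), np.float64(-10.1)), (297, np.float64(5.7), np.float64(-12.7), np.float64(-10.4)), (298, np.float64(4.9), np.float64(-12.7), np.float64(-9.7)), (299, np.float64(4.9), np.float64(-12.7), np.float64(-10.6)), (300, np.float64(10.5), np.float64(-11.7), np.float64(-23.1)), (301, np.float64(11.2), np.float64(-11.5), np.float64(-25.3)), (302, np.float64(11.7), np.float64(-11.3), np.float64(-27.2)), (303, np.float64(11.6), np.float64(-11.3), np.float64(-27.8)), (304, np.float64(11.1), np.float64(-11.3), np.float64(-27.7)), (305, np.float64(11.4), np.float64(-11.2), np.float64(-28.9)), (306, np.float64(10.6), np.float64(-11.3), np.float64(-28.2)), (307, np.float64(11.2), np.float64(-11.1), np.float64(-30.2))]
297 [(296, np.float64(6.1), np.float64(-10.6), np.float64(-10.3)), (297, np.float64(5.8), np.float64(-10.6), np.float64(-10.5)), (298, np.float64(5.2), np.float64(-10.6), np.float64(-10.3)), (299, np.float64(4.5), np.float64(-10.6), np.float64(-9.9)), (300, np.float64(10.8), np.float64(-9.7), np.float64(-23.5)), (301, np.float64(10.9), np.flo
[... 1310 characters left out ...]
at64(-9.7)), (299, np.float64(4.6), np.float64(11.7), np.float64(-10.0)), (300, np.float64(11.0), np.float64(10.6), np.float64(-24.0)), (301, np.float64(11.2), np.float64(10.5), np.float64(-25.3)), (302, np.float64(11.1), np.float64(10.5), np.float64(-25.8)), (303, np.float64(10.7), np.float64(10.5), np.float64(-26.0)), (304, np.float64(11.3), np.float64(10.4), np.float64(-27.9)), (305, np.float64(11.0), np.float64(10.3), np.float64(-28.2)), (306, np.float64(11.0), np.float64(10.3), np.float64(-29.1)), (307, np.float64(11.2), np.float64(10.2), np.float64(-30.2))]
clock: 3.52
position: [0.4199, 0.3484, 0.0482]
ee_rot: [-0.001, -0.26, 0.966, -0.0]
contact_force: [0.2, 0.6, -0.8]
width: -0.0001
```

```bash
cat >> h.py <<'E'
def tips():
    s,d=wrist();P=cloud(d);T=tool(s);L=(P-T[:3,3])@T[:3,:3]
    m=(abs(L[...,0]-11)<2.0e-3*1000*1e-3)&(abs(L[...,1])<.06)&(d["range_z"]>0)&(abs(L[...,0]-.011)<.002)
    m=(abs(L[...,0]-.011)<.0015)&(abs(L[...,1])<.06)&(d["range_z"]>0)&(L[...,2]<-.005)
    q=L[m]; return s["width"],np.percentile(q[:,2],[95,98,99,99.8,100]).round(4),len(q)
E
python3 - <<'E'
from h import *
print(tips())
s,d=wrist("w3.png")
E
```

```text
(-0.0001086618016853295, array([-0.045 , -0.0339, -0.0296, -0.0257, -0.0235]), 20201)
```

View pics/w3.png

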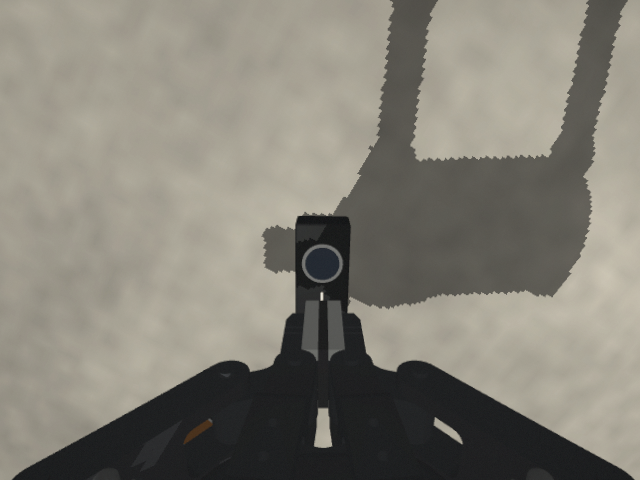

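The fingertips show at tool z ≈ −24 mm, meaning the reported TCP lies about 24 mm beyond the real tips. That explains the empty close above the untouched slider. I'll go lower to allow for it and watch the force.

```bash
python3 -m crank '[[0,0,0,0,0,0],[0,0,0,0,0,0],[0,0,0.02,0,0,0],[0,0,0.04,0,0,0],[0,0,0.052,0,0,0],[0,0,0.06,0,0,0],[0,0,0.064,0,0,0],[0,0,0.064,0,0,0]]' 0.6
python3 -m crank '[[0,0,0,0,0,0],[0,0,0,0,0,0],[0,0,0,0,0,0],[0,0,0,0,0,0],[0,0,0,0,0,0],[0,0,0,0,0,0]]' 0 30
```

```text
clock: 4.62
position: [0.4194, 0.3481, -0.0163]
ee_rot: [-0.002, -0.26, 0.966, -0.001]
contact_force: [0.4, 0.9, -0.2]
width: 0.0513
clock: 5.38
position: [0.4199, 0.3484, -0.0157]
ee_rot: [-0.001, -0.26, 0.966, -0.0]
contact_force: [0.4, -0.3, 5.9]
width: 0.0273
```

```bash
python3 -m crank '[[0,0,-0.005,0,0,0],[0,0,-0.02,0,0,0],[0,0,-0.05,0,0,0],[0,0,-0.09,0,0,0],[0,0,-0.12,0,0,0],[0,0,-0.12,0,0,0]]'
python3 - <<'E'
from h import *
from rig import manip
s=manip.get_state();print(s["width"],go(s,(0.4808,0.0816,0.105),np.radians(98)))
E
```

```text
clock: 6.12
position: [0.4218, 0.3497, 0.1074]
ee_rot: [0.002, -0.26, 0.966, 0.001]
contact_force: [0.2, -0.2, -2.5]
width: 0.0275
0.02746955335499137 (array([ 0.0834, -0.2615,  0.002 ]), array([ 0.06,  0.26, 22.1 ]))
```

```bash
python3 -m crank '[[0.01,-0.03,0,0,0,3],[0.025,-0.08,0,0,0,7],[0.04,-0.13,0,0,0,11],[0.06,-0.18,0,0,0.1,15],[0.075,-0.23,0.002,0,0.2,19],[0.083,-0.26,0.002,0,0.2,22],[0.083,-0.2615,0.002,0,0.2,22],[0.083,-0.2615,0.002,0,0.2,22]]'
python3 - <<'E'
from h import *
s,d=wrist("w4.png");print(s["position"],s["width"])
E
```

```text
clock: 7.12
position: [0.4802, 0.0822, 0.1042]
ee_rot: [-0.001, -0.07, 0.998, 0.001]
contact_force: [0.3, 0.1, -1.3]
width: 0.0272
[0.48024063 0.08215175 0.10423034] 0.027198985983111067
```

View pics/w4.png

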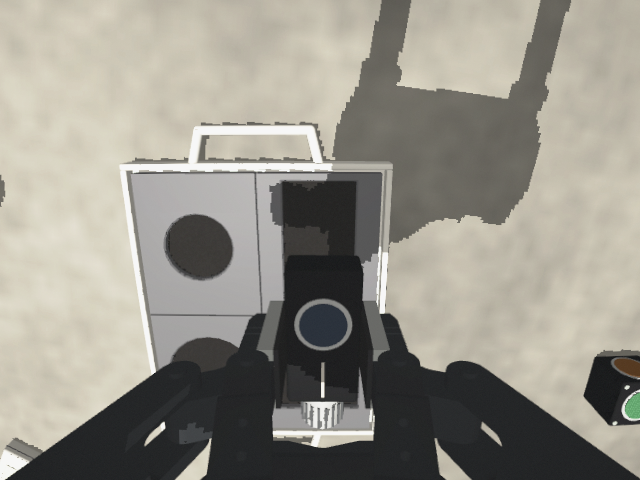

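The slider is held level. The oblong recess's far end shows from (284,181) to (357,181), and the small round recess at (199,247).

Run:
```python
from h import *
s,d=wrist()
a=(d["intrinsics"],d["D"],d["T"])
e=plane(*a,[(282,181),(357,181),(357,225)],.013);print("far corners",e.round(4))
c=e[:2].mean(0);th=np.radians(8.);print("oblong centre",c+0.045*np.array([np.cos(th),np.sin(th),0]))
print("small round",plane(*a,[(199,247)],.013))
P=cloud(d)
m=cv2.inRange(P[...,2],0.04,0.125)
L=(P-s["position"])@tool(s)[:3,:3]
q=L[(abs(L[...,1])<.0135)&(L[...,2]>-.06)&(L[...,2]<.02)]
print("slider in tool",q.min(0),q.max(0)); t=q[np.abs(q[:,1])<.004];print(np.median(L[310:340,318:328].reshape(-1,3),0))
```

```text
far corners [[0.4463 0.0518 0.013 ]
 [0.4395 0.099  0.013 ]
 [0.4681 0.1039 0.013 ]]
oblong centre [0.48745745 0.08169592 0.013     ]
small round [[0.49814941 0.00137771 0.013     ]]
slider in tool [-0.04311001 -0.0134996  -0.05944386] [ 0.02778615  0.0134934  -0.01593411]
[ 6.49674799e-03  6.86036573e-05 -3.47589021e-02]
```

```bash
python3 -m crank '[[0,0,0.03,0,0,0],[0,0,0.06,0,0,0],[0,0,0.08,0,0,0],[0,0,0.095,0,0,0],[0,0,0.104,0,0,0],[0,0,0.109,0,0,0],[0,0,0.111,0,0,0],[0,0,0.111,0,0,0]]'
```

```text
clock: 8.22
position: [0.4806, 0.083, -0.0062]
ee_rot: [0.0, -0.071, 0.997, 0.001]
contact_force: [-0.1, -0.0, -1.3]
width: 0.0272
```

```bash
python3 -m crank '[[0,0,0.001,0,0,0],[0,0,0.002,0,0,0],[0,0,0.002,0,0,0]]'
python3 -m crank '[[0,0,0,0,0,0],[0,0,0,0,0,0],[0,0,0,0,0,0],[0,0,0,0,0,0]]' 0.55
python3 -m crank '[[0,0,-0.02,0,0,0],[0,0,-0.06,0,0,0],[0,0,-0.11,0,0,0],[0,0,-0.15,0,0,0],[0,0,-0.15,0,0,0]]'
python3 - <<'E'
from h import *
s,d=wrist("w5.png");print(s["position"],go(s,(0.5688,.337,.13),np.radians(8)),go(s,(0.5688,.337,.13),np.radians(98)))
E
```

```text
clock: 8.6
position: [0.4809, 0.083, -0.0077]
ee_rot: [0.001, -0.071, 0.997, 0.001]
contact_force: [-0.1, 0.2, 3.3]
width: 0.0274
clock: 9.1
position: [0.4809, 0.083, -0.0077]
ee_rot: [0.0, -0.071, 0.997, 0.001]
contact_force: [0.1, 0.6, 0.6]
width: 0.0466
clock: 9.72
position: [0.4834, 0.0828, 0.1455]
ee_rot: [0.004, -0.071, 0.997, 0.001]
contact_force: [-0.4, 0.1, -0.4]
width: 0.0466
[0.48335802 0.08281817 0.14553555] (array([-0.1206,  0.2394,  0.0168]), array([ -0.37,   0.43, -89.82])) (array([-0.1206,  0.2394,  0.0168]), array([0.04, 0.51, 0.17]))
```

View pics/w5.png

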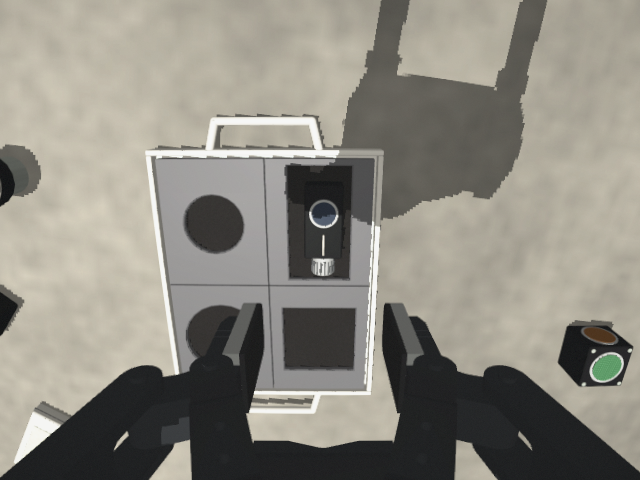

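The slider lies flat inside the oblong recess, window at (323,213). The square recess is at (319,338) and the cube at (600,355), lined up with the tray.

```bash
python3 -m crank '[[-0.01,0.02,0,0,0,0],[-0.03,0.06,0,0,0.2,0],[-0.05,0.105,0,0,0.3,0],[-0.075,0.15,0,0,0.5,0],[-0.1,0.2,0,0,0.5,0],[-0.12,0.239,-0.005,0,0.5,0],[-0.12,0.239,-0.005,0,0.5,0],[-0.12,0.239,-0.005,0,0.5,0]]' 0.8
python3 - <<'E'
from h import *
s,d=wrist("w6.png");print(s["position"]);a=(d["intrinsics"],d["D"],d["T"])
hsv=cv2.cvtColor(d["frame"],cv2.COLOR_BGR2HSV);m=cv2.inRange(hsv,(45,80,60),(85,255,255))
c=max(cv2.findContours(m,0,2)[0],key=cv2.contourArea);p=cv2.fitEllipse(c)[0];print(p,plane(*a,[p],.036))
P=cloud(d);q=P[(abs(P[...,2]-.036)<.004)&(abs(P[...,0]-.569)<.04)&(abs(P[...,1]-.338)<.04)];print(len(q),rect(q))
E
```

```text
clock: 10.78
position: [0.5651, 0.3354, 0.1472]
ee_rot: [-0.004, -0.071, 0.997, -0.001]
contact_force: [-1.2, 0.0, 0.3]
width: 0.0686
[0.56505997 0.33544365 0.14723032]
(322.4822082519531, 235.81997680664062) [[0.56868413 0.33583413 0.036     ]]
3015 (array([568.6, 335.9]), array([40.6, 39.6]), 7.0, 'zmax', np.float64(0.0394))
```

View pics/w6.png

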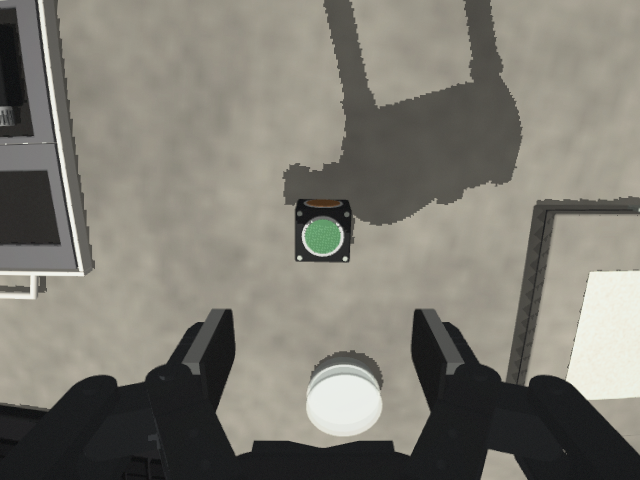

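Cube window at (322,236), squared up with the jaws. The white jar at (344,400) is well clear.

```bash
python3 -m crank '[[-0.0035,0,0.03,0,-0.4,0],[-0.0035,0,0.07,0,-0.4,0],[-0.0035,0,0.11,0,-0.4,0],[-0.0035,0,0.14,0,-0.4,0],[-0.0035,0,0.155,0,-0.4,0],[-0.0035,0,0.16,0,-0.4,0],[-0.0035,0,0.16,0,-0.4,0]]'
python3 -m crank '[[0,0,0,0,0,0],[0,0,0,0,0,0],[0,0,0,0,0,0],[0,0,0,0,0,0],[0,0,0,0,0,0]]' 0.2 30
```

```text
clock: 11.7
position: [0.568, 0.3352, -0.0115]
ee_rot: [0.0, -0.071, 0.997, -0.0]
contact_force: [0.7, -0.8, 0.2]
width: 0.0684
clock: 12.32
position: [0.5691, 0.3357, -0.01]
ee_rot: [0.002, -0.071, 0.997, 0.0]
contact_force: [-0.2, -0.2, 7.4]
width: 0.0401
```

```bash
python3 -m crank '[[0,0,-0.005,0,0,0],[0,0,-0.02,0,0,0],[0,0,-0.05,0,0,0],[0,0,-0.09,0,0,0],[0,0,-0.12,0,0,0],[0,0,-0.12,0,0,0],[0,0,-0.12,0,0,0]]'
python3 - <<'E'
from h import *
from rig import manip
s=manip.get_state();print(s["width"],go(s,(0.588,0.0965,0.11),np.radians(98)))
E
```

```text
clock: 13.2
position: [0.5679, 0.3352, 0.1093]
ee_rot: [0.001, -0.071, 0.997, 0.0]
contact_force: [1.0, -0.9, -1.9]
width: 0.0394
0.03937245361573773 (array([ 0.0139, -0.2392, -0.0007]), array([0.02, 0.1 , 0.13]))
```

```bash
python3 -m crank '[[0.001,-0.02,0,0,0,0],[0.003,-0.06,0,0,0,0],[0.006,-0.11,0,0,0,0],[0.01,-0.16,0,0,0,0],[0.013,-0.205,0,0,0.1,0],[0.014,-0.23,0,0,0.1,0],[0.014,-0.239,0,0,0.1,0],[0.014,-0.239,0,0,0.1,0],[0.014,-0.239,0,0,0.1,0]]'
python3 - <<'E'
from h import *
s,d=wrist("w7.png");print(s["position"],s["width"])
E
```

```text
clock: 14.32
position: [0.5876, 0.0975, 0.109]
ee_rot: [-0.0, -0.071, 0.997, 0.0]
contact_force: [-0.1, 0.5, -0.6]
width: 0.0397
[0.58755088 0.09752109 0.10895131] 0.039653425639616095
```

View pics/w7.png

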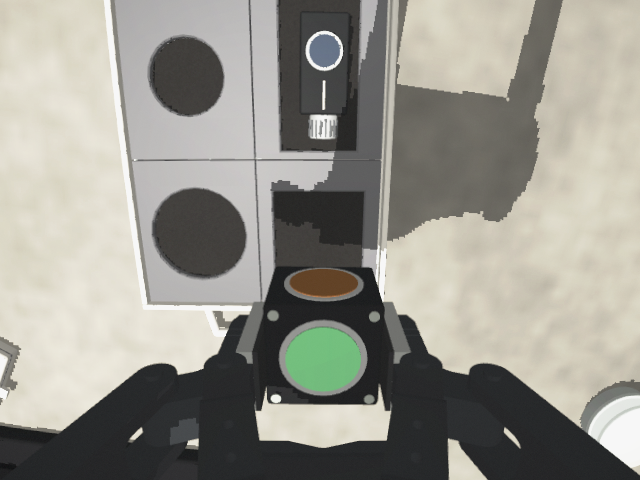

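The cube is held level. The square recess's far edge runs (273,191)–(364,191), the large round recess is at (199,233) and the small one at (186,76).

```bash
python3 - <<'E'
from h import *
s,d=wrist();a=(d["intrinsics"],d["D"],d["T"])
e=plane(*a,[(273,191),(364,191)],.013);th=np.radians(8);print("square c",e.mean(0)+.03*np.array([np.cos(th),np.sin(th),0]))
print("large,small",plane(*a,[(199,233),(186,76)],.013).round(4))
L=(cloud(d)-s["position"])@tool(s)[:3,:3];print("cube top tool z",np.median(L[340:375,305:340].reshape(-1,3),0))
E
python3 -m crank '[[0,0,0.03,0,0,0],[0,0,0.06,0,0,0],[0,0,0.08,0,0,0],[0,0,0.095,0,0,0],[0,0,0.104,0,0,0],[0,0,0.109,0,0,0],[0,0,0.109,0,0,0]]'
```

```text
square c [0.58735685 0.09494289 0.013     ]
large,small [[0.5974 0.0146 0.013 ]
 [0.4985 0.0008 0.013 ]]
cube top tool z [ 0.00118025 -0.00019692 -0.04712617]
clock: 15.3
position: [0.5878, 0.0979, 0.0003]
ee_rot: [0.0, -0.072, 0.997, 0.0]
contact_force: [-0.6, -0.0, -0.6]
width: 0.0395
```

```bash
python3 -m crank '[[0,-0.001,0.001,0,0,0],[0,-0.001,0.002,0,0,0],[0,-0.001,0.003,0,0,0],[0,-0.001,0.003,0,0,0]]'
python3 -m crank '[[0,0,0,0,0,0],[0,0,0,0,0,0],[0,0,0,0,0,0],[0,0,0,0,0,0]]' 0.65
python3 -m crank '[[0,0,-0.02,0,0,0],[0,0,-0.06,0,0,0],[0,0,-0.11,0,0,0],[0,0,-0.14,0,0,0],[0,0,-0.14,0,0,0]]'
python3 - <<'E'
from h import *
s,d=wrist()
P=cloud(d);q=P[(abs(P[...,2]-.044)<.005)&(abs(P[...,0]-.588)<.04)&(abs(P[...,1]-.096)<.04)];print("cube",len(q),rect(q),np.median(q[:,2]))
print(s["position"],go(s,(.588,-.309,.13),np.radians(98)))
E
```

```text
clock: 15.8
position: [0.5882, 0.0968, -0.002]
ee_rot: [0.0, -0.072, 0.997, 0.0]
contact_force: [-0.7, -0.5, 4.5]
width: 0.0395
clock: 16.3
position: [0.5881, 0.0968, -0.0022]
ee_rot: [0.0, -0.072, 0.997, 0.0]
contact_force: [0.8, 0.0, 0.2]
width: 0.0557
clock: 16.92
position: [0.5901, 0.0969, 0.1407]
ee_rot: [0.003, -0.072, 0.997, 0.0]
contact_force: [-0.8, -0.4, 0.0]
width: 0.0556
cube 3396 (array([587.6,  96.9]), array([41. , 39.6]), 7.0, 'zmax', np.float64(0.0473)) 0.044534379320999545
[0.59005084 0.09687221 0.14069857] (array([ 0.0602, -0.4014,  0.0104]), array([-0.01,  0.39,  0.22]))
```

```bash
python3 -m crank '[[0.003,-0.02,0,0,0,0],[0.01,-0.06,0,0,0.1,0],[0.018,-0.11,0,0,0.2,0],[0.026,-0.16,0,0,0.3,0],[0.034,-0.21,0,0,0.3,0],[0.042,-0.26,0,0,0.3,0],[0.05,-0.31,0,0,0.3,0],[0.056,-0.36,0,0,0.3,0],[0.06,-0.395,0.005,0,0.3,0],[0.06,-0.401,0.01,0,0.3,0],[0.06,-0.401,0.01,0,0.3,0],[0.06,-0.401,0.01,0,0.3,0]]' 0.75
python3 - <<'E'
from h import *
s,d=wrist("w8.png");print(s["position"],s["ee_rot"])
P=cloud(d);v,u=np.mgrid[:480,:640]
def near(c,zl,zh,r=.03):
    m=(P[...,2]>zl)&(P[...,2]<zh)&(np.hypot(P[...,0]-c[0],P[...,1]-c[1])<r);q=P[m];return len(q),rect(q)
print("short",near((.588,-.309),.022,.042));print("long",near((.488,-.323),.03,.065))
E
```

```text
clock: 18.48
position: [0.5861, -0.3074, 0.1279]
ee_rot: [-0.002, -0.072, 0.997, 0.001]
contact_force: [0.1, 0.1, -0.7]
width: 0.0639
[ 0.58609028 -0.30744127  0.12791741] [-1.79065992e-03 -7.21184781e-02  9.97394230e-01  6.84289204e-04]
short (2612, (array([ 584.9, -310.2]), array([39.1, 39.5]), 8.0, 'zmax', np.float64(0.0354)))
long (2110, (array([ 485. , -324.6]), array([30.1, 28.7]), 8.2, 'zmax', np.float64(0.0589)))
```

View pics/w8.png

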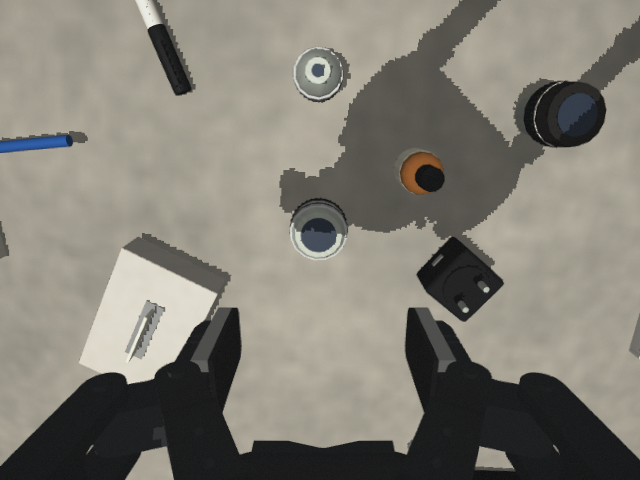

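Short objective at (319,230), with the adapter (460,280) and bottle (422,172) clear of the finger paths. The long objective is at (320,72).

```bash
python3 -m crank '[[0.0015,-0.0026,0.03,0,-0.2,0],[0.0015,-0.0026,0.07,0,-0.2,0],[0.0015,-0.0026,0.1,0,-0.2,0],[0.0015,-0.0026,0.125,0,-0.2,0],[0.0015,-0.0026,0.136,0,-0.2,0],[0.0015,-0.0026,0.141,0,-0.2,0],[0.0015,-0.0026,0.141,0,-0.2,0]]'
python3 -m crank '[[0,0,0,0,0,0],[0,0,0,0,0,0],[0,0,0,0,0,0],[0,0,0,0,0,0],[0,0,0,0,0,0]]' 0.2 30
python3 -m crank '[[0,0,-0.005,0,0,0],[0,0,-0.02,0,0,0],[0,0,-0.05,0,0,0],[0,0,-0.09,0,0,0],[0,0,-0.13,0,0,0],[0,0,-0.14,0,0,0],[0,0,-0.14,0,0,0]]'
python3 - <<'E'
from h import *
from rig import manip
s=manip.get_state();print(s["width"],go(s,(0.599,0.0155,0.125),np.radians(98)))
E
```

```text
clock: 19.4
position: [0.5854, -0.3101, -0.012]
ee_rot: [0.001, -0.073, 0.997, 0.0]
contact_force: [-0.7, -0.2, 1.3]
width: 0.0644
clock: 20.02
position: [0.5862, -0.3105, -0.0106]
ee_rot: [0.002, -0.072, 0.997, -0.0]
contact_force: [-0.7, 0.4, 6.4]
width: 0.0393
clock: 20.9
position: [0.5856, -0.3104, 0.1296]
ee_rot: [0.002, -0.072, 0.997, -0.001]
contact_force: [0.0, -0.1, -2.0]
width: 0.0393
0.039270829390796104 (array([-0.0603,  0.3206,  0.0043]), array([-0.09,  0.21,  0.31]))
```

```bash
python3 -m crank '[[-0.003,0.02,0,0,0,0],[-0.01,0.06,0,0,0,0],[-0.02,0.11,0,0,0.1,0],[-0.03,0.16,0,0,0.1,0],[-0.04,0.21,0,0,0.2,0],[-0.05,0.26,0,0,0.2,0],[-0.057,0.3,0,0,0.2,0],[-0.06,0.3206,0.004,0,0.2,0],[-0.06,0.3206,0.004,0,0.2,0],[-0.06,0.3206,0.004,0,0.2,0]]'
python3 - <<'E'
from h import *
s,d=wrist("w9.png");print(s["position"],s["width"])
E
```

```text
clock: 22.15
position: [0.5983, 0.0145, 0.1247]
ee_rot: [-0.0, -0.072, 0.997, -0.001]
contact_force: [0.5, -0.1, 0.1]
width: 0.0389
[0.59834726 0.01447396 0.12472948] 0.03892422061189706
```

View pics/w9.png

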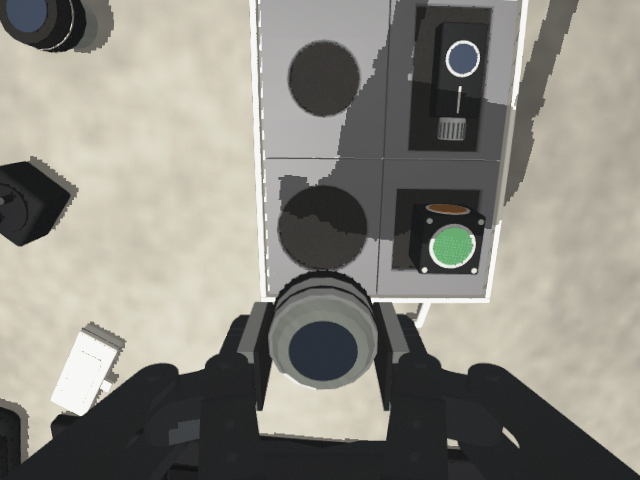

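The short objective is upright at (323,345), in line with the large recess (322,228). Lowering.

```bash
python3 - <<'E'
from h import *
s,d=wrist();a=(d["intrinsics"],d["D"],d["T"]);print(plane(*a,[(322,228)],.013),plane(*a,[(324,78)],.013))
E
python3 -m crank '[[0,0.001,0.03,0,0,0],[0,0.001,0.07,0,0,0],[0,0.001,0.095,0,0,0],[0,0.001,0.11,0,0,0],[0,0.001,0.12,0,0,0],[0,0.001,0.124,0,0,0],[0,0.001,0.126,0,0,0],[0,0.001,0.127,0,0,0],[0,0.001,0.1275,0,0,0],[0,0.001,0.1275,0,0,0]]'
```

```text
[[0.59766138 0.01337072 0.013     ]] [[4.98248747e-01 3.08048484e-04 1.30000000e-02]]
clock: 23.5
position: [0.5987, 0.0148, -0.0021]
ee_rot: [0.0, -0.072, 0.997, -0.001]
contact_force: [0.9, -0.3, -0.9]
width: 0.0388
```

```bash
python3 -m crank '[[0,0,0.001,0,0,0],[0,0,0.0015,0,0,0],[0,0,0.0015,0,0,0]]'
python3 -m crank '[[0,0,0,0,0,0],[0,0,0,0,0,0],[0,0,0,0,0,0],[0,0,0,0,0,0]]' 0.65
python3 -m crank '[[0,0,-0.02,0,0,0],[0,0,-0.06,0,0,0],[0,0,-0.11,0,0,0],[0,0,-0.15,0,0,0],[0,0,-0.15,0,0,0]]'
python3 - <<'E'
from h import *
s,d=wrist()
P=cloud(d);q=P[(P[...,2]>.03)&(P[...,2]<.05)&(np.hypot(P[...,0]-.598,P[...,1]-.015)<.028)];print("short",len(q),rect(q),np.percentile(q[:,2],[50,90]))
print(s["position"],go(s,(.485,-.3235,.15),np.radians(98)))
E
```

```text
clock: 23.88
position: [0.5989, 0.0149, -0.0026]
ee_rot: [0.001, -0.072, 0.997, -0.001]
contact_force: [-1.1, 0.1, 5.7]
width: 0.0388
clock: 24.38
position: [0.5989, 0.0148, -0.0028]
ee_rot: [0.0, -0.072, 0.997, -0.001]
contact_force: [-0.1, -0.3, 0.2]
width: 0.0555
clock: 25.0
position: [0.6013, 0.015, 0.1511]
ee_rot: [0.004, -0.072, 0.997, -0.002]
contact_force: [0.4, -0.5, -0.8]
width: 0.0554
short 2393 (array([597.7,  14.8]), array([39.4, 39.7]), 54.1, 'zmax', np.float64(0.0431)) [0.03999388 0.04127979]
[0.60127984 0.01496559 0.15110441] (array([ 0.1635, -0.3183,  0.001 ]), array([-0.24,  0.5 ,  0.23]))
```

```bash
python3 -m crank '[[0.01,-0.02,0,0,0,0],[0.03,-0.06,0,0,0.2,0],[0.053,-0.105,0,0,0.3,0],[0.076,-0.15,0,0,0.4,0],[0.1,-0.195,0,0,0.4,0],[0.122,-0.24,0,0,0.4,0],[0.145,-0.285,0,0,0.4,0],[0.16,-0.312,0,0,0.4,0],[0.1635,-0.3185,0.001,0,0.4,0],[0.1635,-0.3185,0.001,0,0.4,0],[0.1635,-0.3185,0.001,0,0.4,0]]' 0.75
python3 - <<'E'
from h import *
s,d=wrist("w10.png");P=cloud(d)
q=P[(P[...,2]>.03)&(P[...,2]<.065)&(np.hypot(P[...,0]-.486,P[...,1]+.324)<.03)];print("long",len(q),rect(q))
c=rect(q)[0]/1000;print(s["position"],go(s,(*c,-.008),np.radians(98)))
E
```

```text
clock: 26.42
position: [0.4833, -0.3223, 0.1476]
ee_rot: [-0.002, -0.072, 0.997, -0.001]
contact_force: [0.5, 0.0, 0.7]
width: 0.0637
long 1467 (array([ 483.8, -325. ]), array([29.5, 27.5]), 78.9, 'zmax', np.float64(0.0588))
[ 0.48326288 -0.32231661  0.14756506] (array([-0.0007, -0.0025,  0.1556]), array([-0.1 , -0.2 ,  0.28]))
```

View pics/w10.png

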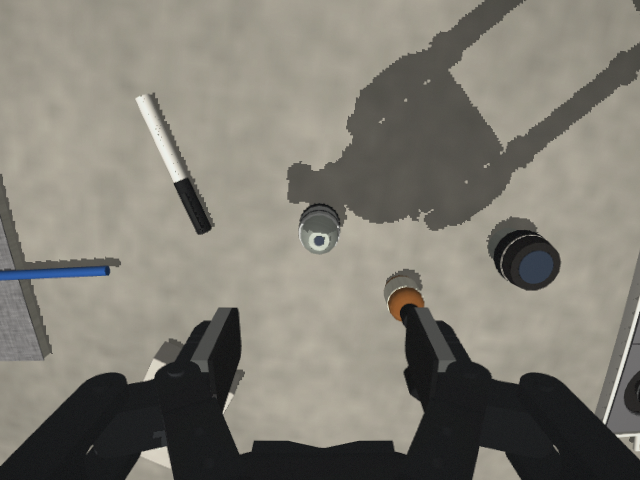

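The long objective stands at (319,230). The bottle (405,300), pen and eyepiece (528,262) are clear of the fingers' descent.

```bash
python3 -m crank '[[-0.001,-0.0025,0.03,0,-0.2,0],[-0.001,-0.0025,0.07,0,-0.2,0],[-0.001,-0.0025,0.11,0,-0.2,0],[-0.001,-0.0025,0.137,0,-0.2,0],[-0.001,-0.0025,0.15,0,-0.2,0],[-0.001,-0.0025,0.155,0,-0.2,0],[-0.001,-0.0025,0.155,0,-0.2,0]]'
python3 -m crank '[[0,0,0,0,0,0],[0,0,0,0,0,0],[0,0,0,0,0,0],[0,0,0,0,0,0],[0,0,0,0,0,0],[0,0,0,0,0,0]]' 0.1 30
python3 -m crank '[[0,0,-0.005,0,0,0],[0,0,-0.02,0,0,0],[0,0,-0.05,0,0,0],[0,0,-0.09,0,0,0],[0,0,-0.13,0,0,0],[0,0,-0.145,0,0,0],[0,0,-0.145,0,0,0]]'
python3 - <<'E'
from h import *
from rig import manip
s=manip.get_state();print(s["width"],go(s,(0.4985,0.0008,0.135),np.radians(98)))
E
```

```text
clock: 27.35
position: [0.485, -0.3252, -0.0066]
ee_rot: [0.001, -0.073, 0.997, -0.001]
contact_force: [-1.2, 0.4, 0.1]
width: 0.0644
clock: 28.1
position: [0.4856, -0.3255, -0.0055]
ee_rot: [0.001, -0.073, 0.997, -0.002]
contact_force: [-0.6, 0.6, 5.6]
width: 0.0289
clock: 28.98
position: [0.4855, -0.3253, 0.1404]
ee_rot: [0.002, -0.073, 0.997, -0.003]
contact_force: [0.2, -0.3, -1.4]
width: 0.0291
0.02911766531074451 (array([-0.0601,  0.3208,  0.0037]), array([-0.33,  0.22,  0.32]))
```

```bash
python3 -m crank '[[-0.003,0.02,0,0,0,0],[-0.01,0.06,0,-0.1,0,0],[-0.02,0.11,0,-0.2,0.1,0],[-0.03,0.16,0,-0.3,0.1,0],[-0.04,0.21,0,-0.3,0.2,0],[-0.05,0.26,0,-0.3,0.2,0],[-0.057,0.3,0,-0.3,0.2,0],[-0.06,0.3208,0.004,-0.3,0.2,0],[-0.06,0.3208,0.004,-0.3,0.2,0],[-0.06,0.3208,0.004,-0.3,0.2,0]]'
python3 - <<'E'
from h import *
s,d=wrist("w11.png");print(s["position"],s["width"])
E
```

```text
clock: 30.22
position: [0.4974, 0.001, 0.1338]
ee_rot: [-0.001, -0.073, 0.997, -0.0]
contact_force: [-0.7, -0.8, -3.1]
width: 0.029
[0.49738748 0.00100089 0.13382238] 0.028992208290455436
```

View pics/w11.png

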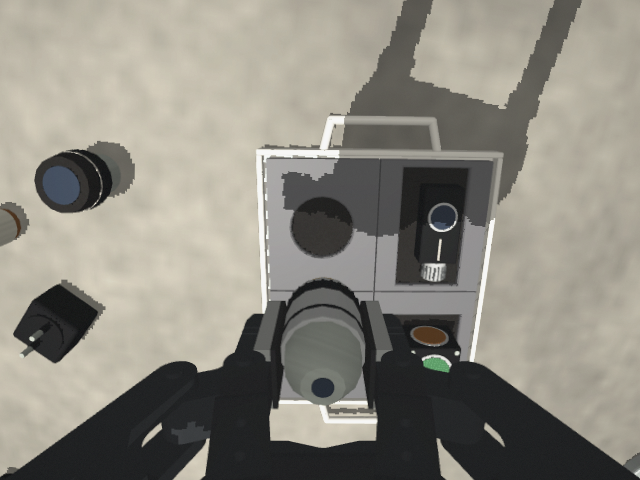

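The long objective is held upright, in line with the small recess (322,227). Lowering: 0.130 m, then the last millimetre or two.

```bash
python3 -m crank '[[0,0,0.03,0,0,0],[0,0,0.07,0,0,0],[0,0,0.095,0,0,0],[0,0,0.11,0,0,0],[0,0,0.12,0,0,0],[0,0,0.126,0,0,0],[0,0,0.129,0,0,0],[0,0,0.13,0,0,0],[0,0,0.13,0,0,0]]'
python3 -m crank '[[0,0,0.001,0,0,0],[0,0,0.002,0,0,0],[0,0,0.002,0,0,0]]'
```

```text
clock: 31.4
position: [0.498, 0.0004, 0.0045]
ee_rot: [-0.0, -0.072, 0.997, -0.0]
contact_force: [-0.2, 0.1, -1.4]
width: 0.0293
clock: 31.78
position: [0.4981, 0.0005, 0.0026]
ee_rot: [0.0, -0.073, 0.997, -0.0]
contact_force: [-0.3, 0.4, -1.1]
width: 0.0291
```

```bash
python3 -m crank '[[0,0,0.0005,0,0,0],[0,0,0.001,0,0,0],[0,0,0.001,0,0,0]]'
python3 -m crank '[[0,0,0,0,0,0],[0,0,0,0,0,0],[0,0,0,0,0,0],[0,0,0,0,0,0]]' 0.5
python3 -m crank '[[0,0,-0.02,0,0,0],[0,0,-0.06,0,0,0],[0,0,-0.11,0,0,0],[0.03,0,-0.15,0,0,0],[0.07,0,-0.17,0,0,0],[0.11,0,-0.17,0,0,0],[0.15,0,-0.17,0,0,0],[0.15,0,-0.17,0,0,0]]'
python3 - <<'E'
from h import *
from rig import viewer
d=viewer.get_image("top");d["T"]=d["world_from_camera"];P=cloud(d)
for k,c,z in [("long",(.498,.001),(.02,.07)),("short",(.598,.0145),(.03,.05)),("cube",(.588,.096),(.03,.055)),("slider",(.488,.082),(.019,.035)),("eye",(.485,-.167),(.01,.06)),("adapt",(.609,-.1995),(.01,.06))]:
    q=P[(P[...,2]>z[0])&(P[...,2]<z[1])&(np.hypot(P[...,0]-c[0],P[...,1]-c[1])<.045)]
    print(k,len(q),rect(q) if len(q)>5 else "")
cv2.imwrite("pics/end.png",cv2.resize(d["frame"][150:320,220:500],None,fx=2.8,fy=2.8))
E
```

```text
clock: 32.15
position: [0.4982, 0.0005, 0.0025]
ee_rot: [0.0, -0.073, 0.997, -0.0]
contact_force: [-1.9, -0.6, 6.9]
width: 0.0289
clock: 32.65
position: [0.4981, 0.0005, 0.0024]
ee_rot: [0.0, -0.073, 0.997, -0.0]
contact_force: [-0.1, 0.4, -0.2]
width: 0.0425
clock: 33.65
position: [0.3466, -0.0208, 0.1722]
ee_rot: [-0.001, -0.072, 0.997, -0.0]
contact_force: [1.9, 0.7, -0.3]
width: 0.0427
long 162 (array([491.2,   5.4]), array([28.7, 42.9]), 75.2, 'zmax', np.float64(0.0693))
short 269 (array([597.9,  17.7]), array([38.1, 38.6]), 44.0, 'zmax', np.float64(0.0448))
cube 368 (array([587.8,  99.8]), array([41.4, 40.5]), 7.4, 'zmax', np.float64(0.0499))
slider 391 (array([489.2,  87. ]), array([70.1, 28.4]), 7.6, 'zmax', np.float64(0.0313))
eye 294 (array([ 484.5, -165.5]), array([38.3, 38. ]), 39.4, 'zmax', np.float64(0.0567))
adapt 419 (array([ 608.7, -199.5]), array([42.3, 43.2]), 57.9, 'zmax', np.float64(0.0575))
```

View pics/end.png

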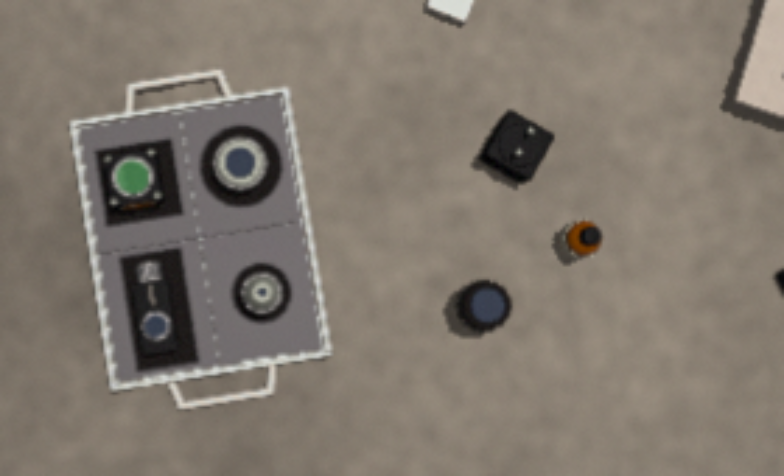

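All four accessories sit centred in their own recesses: cube (133,177), short objective (241,163), slider (155,300) and long objective (262,292). The eyepiece and adapter have not moved.

```bash
python3 -c "
from rig import job;print(job.sign_off())"
```

```text
the job is handed in; nothing more can be done
None
```

All four accessories are back in their own recesses in the tray, and I handed the job in at about 34 s of the 104 s allowed. I lowered each one until the force reading showed contact, then released it and backed the arm away.

- **Missed first grasp:** my first close on the slider gripped nothing. The real fingertips were about 24 mm behind the reported TCP, so I corrected every later grasp for that. The slider was not moved by the miss.
- **Positions:** the last top view shows all four parts inside their recesses and upright or flat. Slider, cube and short objective measured within about 5 mm of the recess centres.
- **Eyepiece and adapter:** both measured within 1 mm of where they started.
- **Checks that disagreed:** the top camera's peak heights read about 5 mm high for every accessory. I put this down to noise and calibration, because the wrist camera had the cube and short objective within about 1 mm of their expected heights after release. The automatic position reading for the long objective came out wrong (a 29 × 43 mm shape), probably because the gripper was partly in view. I judged that one from the picture and from the arm position at release, about 1 mm from the recess centre.

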